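# Offer up the gear housing's cover plate

### The job

Somebody left a plastic tub standing on the open gear housing: put it away upright in the empty part of the wooden stock tray. Then pick the cover plate up by its handle and hold it level over the housing, either way round, about 15 mm above the flange, with its four holes lined up over the four threaded holes so that screws can be started through them; the plate must not touch the housing at any time. Finish while still holding the plate there, do not set it down or let go, and leave everything else where it is.

Things in the scene. Friction and masses are not known exactly. Their poses are not given: they have to be found in the camera images.
- tub_mid (a point): closed white plastic tub with a flat lid, 90 x 52 mm and 45 mm tall, about 0.2 kg, at first standing upright on top of the housing's flange, roughly along it. The point is its centre, 22.5 mm above its underside. x runs along its 90 mm length, y across its 52 mm width, z up
- tray: low wooden stock tray, 160 mm (x) by 230 mm (y), fixed to the bench left or right of the housing; rim 25 mm high, walls and floor 6 mm thick, the floor's top about 6 mm above the bench. Origin at the centre of its underside, z up. The part on its -y side is empty (about y from -109 to +40 mm); a second tub stands in the +y part
- tub: the white tub again; origin at the centre of its underside, axes as tub_mid
- plate_grip (a point): middle of the cover plate's steel bar handle, 45 mm above the plate's underside. The bar is 80 mm long (along x), 12 mm wide (y) and 14 mm tall (38 to 52 mm above the underside), on two posts 10 mm thick at x = -35 and +35 mm; the centre of mass lies below the point. Axes of the plate
- plate: loose aluminium cover plate, 150 mm (x) by 110 mm (y), 6 mm thick, about 0.35 kg, lying flat on the bench on the other side of the housing from the tray, handle up; four 14 mm through holes at x = +-58, y = +-40 mm. Origin at the centre of its underside, z up
- plate_hole0 (a point): centre of the plate's hole at x = +58, y = +40 mm, on its underside; axes of the plate
- plate_hole2 (a point): centre of the plate's hole at x = -58, y = -40 mm, on its underside; axes of the plate
- housing: grey cast gear housing, fixed to the bench in the middle; flange 150 mm (x) by 110 mm (y), its top face 70 mm above the bench, a 73 x 39 mm opening in it; a shaft stub sticks out of the -y side. Origin at the centre of its underside, z up
- flange_mid (a point): centre of the flange's top face, 70 mm above the bench; axes of the housing
- thread0 (a point): mouth of the housing's 8 mm threaded hole at x = +58, y = +40 mm on the flange's top face (the four are at x = +-58, y = +-40 mm)
- thread2 (a point): mouth of the threaded hole at x = -58, y = -40 mm on the flange's top face
- spare_tub_mid (a point): bystander: a second white tub, same size, standing in the tray with its length along the tray's x; its centre; axes as tub_mid
- screwdriver_grip (a point): bystander: screwdriver, 190 mm long, lying between the robot and the housing; the middle of its handle
- dish: bystander: steel dish, 80 mm across and 26 mm tall, with screws, beyond the housing; underside centre
- glue_can: bystander: yellow round can, 68 mm across, 85 mm tall, beyond the housing; underside centre
- jar: bystander: amber jar, 60 mm across, 70 mm tall, far left; underside centre
- bottle: bystander: blue bottle, 56 mm across, 150 mm tall, far right; underside centre
- carton: bystander: small cardboard box, 90 x 60 x 50 mm, far left; underside centre
Things that resemble listed ones, but are neither listed nor needed, are in the scene too. Leave any pink or purple look-alike of the plate alone.

How it is judged (in metres and radians):
On the way:
1. the tub stands upright on the floor of the tray, let go (x of tub_mid in the frame of tray between -0.07 and 0.07 m and y of tub_mid in the frame of tray between -0.105 and 0.105 m and z of tub_mid in the frame of tray between 0.015 and 0.038 m and angle between tub_mid's own z axis and vertical below 0.15 rad and contact force between tub and the fingers below 0.1 N and linear speed of tub below 0.03 m/s), for 0.3 s.
At the end, for the whole second after the job is handed in: Tub upright (0.15 rad) on the tray floor, released, at rest. Plate held still by the fingers, tilt under 0.12 rad, underside 5 to 30 mm above the flange, holes within 6 mm horizontally of the threaded holes (either way round), touching neither housing nor tub (all of step 1 and ((horizontal distance between plate_hole0 and thread0 below 0.006 m and horizontal distance between plate_hole2 and thread2 below 0.006 m) or (horizontal distance between plate_hole0 and thread2 below 0.006 m and horizontal distance between plate_hole2 and thread0 below 0.006 m)) and z of plate_hole0 in the frame of flange_mid between 0.005 and 0.03 m and z of plate_hole2 in the frame of flange_mid between 0.005 and 0.03 m and angle between plate_grip's own z axis and vertical below 0.12 rad and contact force between plate and the fingers above 1 N and contact force between plate and housing below 0.1 N and contact force between plate and tub below 0.1 N and linear speed of plate below 0.02 m/s); the arm keeps its last pose, push and grip.
It fails at once if the plate touches the housing (contact force between plate and housing above 0.5 N).
It fails at once if a bystander is moved by more than 30 mm (distance of any of spare_tub_mid, screwdriver_grip, dish, glue_can, jar, bottle, carton from where it was at the start of the episode above 0.03 m).
It also fails if it takes over 67 s, if anything falls off the work surface, if the arm or the gripper's body presses on something with over 40 N, if the wrist force passes 120 N, or if a joint passes its speed limit or range.

### The arm

A 7-joint arm with a two-finger parallel gripper is mounted at the origin on the work surface. World frame = base frame: x ahead of the robot, y to its left, z up, the work surface at z = 0. Lengths are in mm, angles in rad, forces in N, time in s.
With the tool pointing down it reaches from about 400 to 875 mm from the base axis. Payload 4.4 kg.
Tool frame: the origin (TCP) lies on the front face of the gripper's body, between the roots of the fingers; the fingertips stand 73 mm ahead of it and the grasp point (between the pads) lies 54 mm ahead of it; z points along the fingers, y is the line along which they close (so a half turn about z gives the same grasp; the last joint's range is limited). The gripper opens to 85 mm and grips with 20 to 120 N. Pads are 22 mm wide; open, the fingers measure 114 mm over their backs; the gripper's body (76 mm by 85 mm) begins 54 mm behind the grasp point. The pads swing forward as they close: fully open they stand 13 mm farther back than shut.
Start: joints at [-1.171, 0.628, 0.038, 1.517, -0.027, 0.996, -0.02], TCP at [291.921, 580.774, 303.913] pointing down, gripper open.
Joint ranges: [-3.06, 3.06], [-0.37, 2.12], [-1.25, 1.32], [0.18, 2.47], [-1.1, 4.24], [0.23, 1.98], [-2.94, 2.94]. Speed limits (rad/s): [2.57, 2.57, 3.14, 3.14, 3.14, 3.14, 3.14].

### API

Orientations are given as a unit quaternion [w, x, y, z].
In Python, from rig import r gives the robot as it stands.
- The arm moves only by the shell command python3 -m creep 'ROWS' [FORCE]. ROWS is JSON, a list of rows, each an object of numbers: "x", "y", "z": the shift along the tool's x, y, z in cm; "ax", "ay", "az": the turn, a rotation vector about the tool's x, y, z in degrees; "hand": the closure, from 0 (fully open) to 1 (shut). A call has 1 to 20 rows; each row is the pose to reach, as a shift and turn from the pose commanded when the call began, along the tool's axes at that moment; what a row does not reach only later rows make up. A row lasts 1/8 s, in which the tool goes at most 62.5 mm and 10.7 degrees, less where a joint would pass 70% of its speed; a pose out of reach is approached as far as the arm can. A call with a gripper value outside its range is refused whole. The fingers move at their own pace and stop on an object; FORCE is the grip in N (left out, the last holds). Time passes only in rows, so rows that repeat a pose let the fingers close. It gives the time, the measured TCP pose, the force, the opening and the grip force at its end, in the units of the state.
- r.state(): the state, without advancing time (a new reading comes with each control period).
- r.camera(name): name is "side" or "top"; returns the picture (420x560x3 uint8, red, green, blue); there is no depth.
- r.camera_model(name): a dict with "fx", "fy", "cx", "cy" (pixels), "world_from_camera" (4x4, takes a point from camera to world coordinates). Camera axes: x right, y down, z forward; pixel columns grow to the right and rows downward; lengths in mm; the calibration is good to about 2 mm. A picture is of the moment at which its call begins. camera_model takes no time and is no camera call.
- r.close_job(): hands the job in; it is judged then, once.
The state is a dict: "time_s": time; "joints": joint angles; "qvel": joint speeds; "joint_efforts": joint torques, N m; "position": TCP position; "ee_rot": TCP orientation; "contact_force": force on the tool from outside, world axes, zero at the start; "torque": the same for the moment, N m; "width": finger opening in mm; "finger_force": force on a finger pad.
Only numpy, scipy, OpenCV 4.12 (cv2) and the standard library are available. Lean on these libraries where they do the work, as an engineer would, in place of code of your own. Each camera call takes 0.05 s, during which the arm holds its last target. There are 200 camera calls.

## Working session

There is one attempt and no reset: what is moved stays moved. The work goes in short steps, Python scripts to look and compute and a shell command to move; the robot and the scene stay as the last step left them, time stands still between calls to the robot, and variables do not carry over. Pictures are saved under pics/ and viewed, at most 10 in all, crops included, and the job is handed in when it is done.

```bash
mkdir -p pics; ls
python3 - <<'E'
from rig import r
import cv2,json,numpy as np
for n in("top","side"):
    im=r.camera(n); cv2.imwrite(f"pics/{n}0.png",cv2.cvtColor(im,cv2.COLOR_RGB2BGR))
    m=r.camera_model(n); print(n,{k:np.round(v,3).tolist() for k,v in m.items()})
s=r.state();print({k:np.round(v,3).tolist() for k,v in s.items()})
E
```

```text
pics
top {'fx': 531.657, 'fy': 531.657, 'cx': 276.836, 'cy': 216.712, 'world_from_camera': [[0.031, -0.979, 0.202, 271.273], [-1.0, -0.03, 0.005, 72.781], [0.002, -0.202, -0.979, 1326.384], [0.0, 0.0, 0.0, 1.0]]}
side {'fx': 417.164, 'fy': 417.164, 'cx': 276.254, 'cy': 207.415, 'world_from_camera': [[0.919, -0.318, 0.234, 264.742], [-0.395, -0.723, 0.567, -559.828], [-0.011, -0.614, -0.79, 944.439], [0.0, 0.0, 0.0, 1.0]]}
{'time_s': 0.1, 'joints': [-1.171, 0.629, 0.038, 1.518, -0.027, 0.996, -0.02], 'qvel': [0.001, -0.002, 0.0, -0.003, -0.0, 0.0, 0.0], 'joint_efforts': [0.002, -56.454, 1.23, -19.397, 0.011, 0.005, 0.0], 'position': [291.714, 580.388, 303.082], 'ee_rot': [-0.0, 0.231, 0.973, -0.001], 'contact_force': [0.262, -0.383, 0.484], 'torque': [-0.059, 0.003, -0.063], 'finger_force': 0.0, 'width': 85.307}
```

View pics/top0.png

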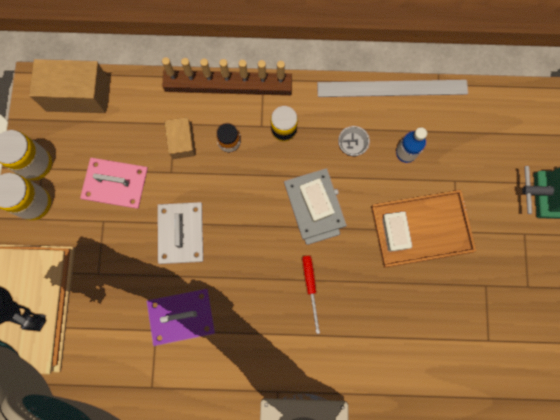

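View pics/side0.png

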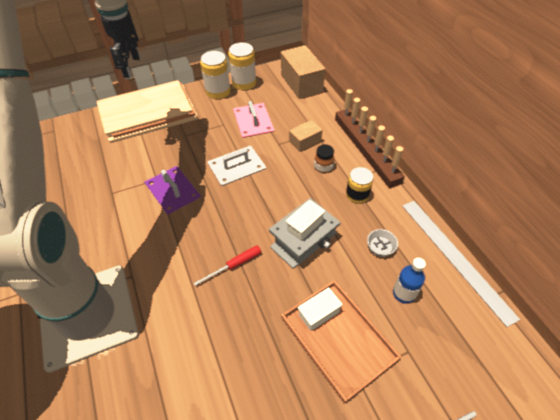

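The top view shows the white plate at (180,232), with a pink look-alike at (113,183) and a purple one at (180,317). I leave both of those alone. The housing with the tub on it is at (318,203). The tray is at (422,228), and the spare tub stands in its left (+y) part at (398,231). The white plate fits best: it is unpainted aluminium, four-holed, with a bar handle, and on the opposite side of the housing from the tray. I'll confirm it in an enlarged crop.

```bash
cat > h.py <<'E'
import numpy as np,cv2
from rig import r
def ray(n,uv,z):
    m=r.camera_model(n);T=np.array(m["world_from_camera"])
    uv=np.atleast_2d(uv).astype(float)
    d=np.c_[(uv[:,0]-m["cx"])/m["fx"],(uv[:,1]-m["cy"])/m["fy"],np.ones(len(uv))]@T[:3,:3].T
    return T[:3,3]+d*((z-T[2,3])/d[:,2])[:,None]
def pix(n,P):
    m=r.camera_model(n);T=np.array(m["world_from_camera"])
    p=(np.atleast_2d(P)-T[:3,3])@T[:3,:3]
    return np.c_[m["fx"]*p[:,0]/p[:,2]+m["cx"],m["fy"]*p[:,1]/p[:,2]+m["cy"]]
def rect(n,mask,z):
    "largest blob -> (centre xy, size, angle of long side deg) on plane z"
    cs,_=cv2.findContours(mask.astype(np.uint8),cv2.RETR_EXTERNAL,cv2.CHAIN_APPROX_NONE)
    c=max(cs,key=cv2.contourArea)
    w=ray(n,c[:,0,:],z)[:,:2].astype(np.float32)
    b=cv2.minAreaRect(w);p=cv2.boxPoints(b)
    e=[p[1]-p[0],p[2]-p[1]];l=max(e,key=np.linalg.norm)
    return np.round(b[0],1),np.round(sorted(b[1]),1),round(float(np.degrees(np.arctan2(l[1],l[0])))%180,1)
E
python3 - <<'E'
from h import *
t=cv2.imread("pics/top0.png");s=cv2.imread("pics/side0.png")
a=cv2.resize(t[160:280,150:480],None,fx=2.4,fy=2.4,interpolation=cv2.INTER_CUBIC)
b=cv2.resize(s[140:265,200:350],None,fx=2.4,fy=2.4,interpolation=cv2.INTER_CUBIC)
o=np.zeros((588,792,3),np.uint8);o[:288]=a;o[288:588,:360]=b
cv2.imwrite("pics/crop1.png",o)
hsv=cv2.cvtColor(t,cv2.COLOR_BGR2HSV)
def sub(m,x0,x1,y0,y1):
    z=np.zeros(m.shape,np.uint8);z[y0:y1,x0:x1]=m[y0:y1,x0:x1];return z
for q in [(165,215),(180,235),(319,200),(300,215),(398,231),(328,236),(440,230)]: print(q,hsv[q[1],q[0]])
lo=(hsv[...,1]<70)
print("plate",rect("top",sub(lo&(hsv[...,2]>120),150,212,195,270),6))
print("flange",rect("top",sub((hsv[...,1]<80),280,350,165,245),70))
E
```

```text
(165, 215) [ 16  33 202]
(180, 235) [ 12  33 100]
(319, 200) [ 17  49 224]
(300, 215) [ 22  26 148]
(398, 231) [ 17  49 223]
(328, 236) [ 23  22 151]
(440, 230) [ 15 178 192]
plate (array([495.5, 321.9]), array([110.5, 151.5]), 4.3)
flange (array([561.1, -17.2]), array([118. , 166.1]), 19.0)
```

View pics/crop1.png

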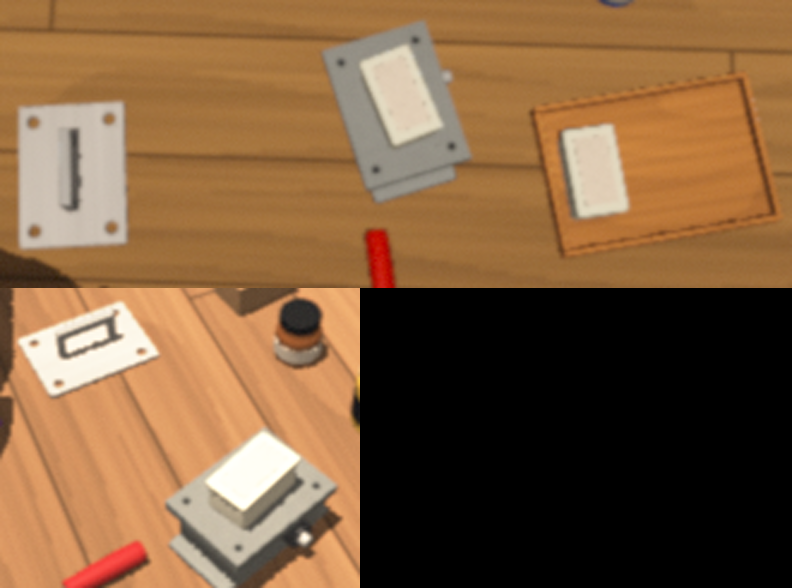

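The crop confirms the target plate: white, with four holes at crop (33,122), (109,118), (34,231) and (111,228) and an upright bar handle. The flange holes are at (340,62), (416,41), (376,169) and (452,146), and the right part of the tray is empty.

Run:
```python
from h import *
t=cv2.imread("pics/top0.png");hsv=cv2.cvtColor(t,cv2.COLOR_BGR2HSV);g=t[...,2].astype(float)
def refine(uv,k=4):
    out=[]
    for u,v in uv:
        x0,y0=int(round(u))-k,int(round(v))-k;w=g[y0:y0+2*k+1,x0:x0+2*k+1]
        w=np.clip(np.median(w)*0.93-w,0,None)
        yy,xx=np.mgrid[y0:y0+2*k+1,x0:x0+2*k+1];out.append([(w*xx).sum()/w.sum(),(w*yy).sum()/w.sum()])
    return np.array(out)
def C(l):return np.array(l)/2.4+[150,160]-.3
# order: far-left, far-right, near-right, near-left
for n,l,z in(("plate",[(33,122),(109,118),(111,228),(34,231)],5),("flange",[(340,62),(416,41),(452,146),(376,169)],69)):
    p=ray("top",refine(C(l)),z)[:,:2]
    d=[np.linalg.norm(p[i]-p[(i+1)%4]) for i in range(4)]
    a=(p[0]-p[3])+(p[1]-p[2]);print(n,p.mean(0).round(1),np.round(d,1),"ang",np.degrees(np.arctan2(a[1],a[0])).round(2))
m=((hsv[...,1]<80)&(hsv[...,2]>190)).astype(np.uint8)
for n,b,z in(("tub",(290,345,170,225),115),("spare",(380,415,205,255),51)):
    q=np.zeros_like(m);q[b[2]:b[3],b[0]:b[1]]=m[b[2]:b[3],b[0]:b[1]];print(n,rect("top",q,z))
p=ray("top",C([(532,110),(744,75),(778,215),(563,254)]),25)[:,:2]
print("tray",p.mean(0).round(1),[np.linalg.norm(p[i]-p[(i+1)%4]).round(1) for i in range(4)])
a=(p[0]-p[3])+(p[1]-p[2]);A=np.arctan2(a[1],a[0]);print("ang",np.degrees(A).round(1))
c=p.mean(0);R=np.array([[np.cos(A),-np.sin(A)],[np.sin(A),np.cos(A)]])
print("target (0,-35),(0,-50)",c+R@[0,-35],c+R@[0,-50])
from scipy.spatial.transform import Rotation as Ro
print(Ro.from_quat(np.roll(r.state()["ee_rot"],-1)).as_matrix().round(3))
```

```text
plate [495.7 323.9] [ 80.9 117.   80.2 117.1] ang 5.0
flange [567.3 -11.5] [ 79.8 115.9  80.  116. ] ang 19.02
tub (array([566.6, -13.1]), array([51.4, 89.4]), 23.4)
spare (array([ 509.4, -217.1]), array([52.1, 89. ]), 9.9)
tray [ 523.3 -284. ] [np.float64(227.7), np.float64(150.6), np.float64(226.5), np.float64(153.2)]
ang 11.4
target (0,-35),(0,-50) [ 530.25760103 -318.2961062 ] [ 533.22580222 -332.99949974]
[[-0.893  0.449 -0.001]
 [ 0.449  0.893 -0.002]
 [-0.    -0.002 -1.   ]]
```

```bash
cat > go.py <<'E'
import sys
from h import *
from scipy.spatial.transform import Rotation as Ro
# go.py X Y Z ANG : shift (cm, tool axes) and turn (deg) to TCP X Y Z, tool y at world angle ANG, tool z down
x,y,z,a=map(float,sys.argv[1:5]);s=r.state()
R=Ro.from_quat(np.roll(s["ee_rot"],-1)).as_matrix();c,d=np.cos(np.radians(a)),np.sin(np.radians(a))
T=np.array([[-d*-1*-1,c,0],[c,d,0],[0,0,-1]]);  T[:,0]=np.cross(T[:,1],T[:,2])
print("t",s["time_s"],"pos",np.round(s["position"],1),"w",round(s["width"],1),"toolY",round(float(np.degrees(np.arctan2(R[1,1],R[0,1]))),1),"j7",round(s["joints"][6],2),
 "F",np.round(s["contact_force"],1),"grip",round(s["finger_force"],1))
print("shift",np.round((np.array([x,y,z])-s["position"])@R/10,2),"turn",np.round(Ro.from_matrix(R.T@T).as_rotvec(degrees=True),1))
E
python3 go.py 566.6 -13.1 250 -66.6
```

```text
t 0.1 pos [291.7 580.4 303.1] w 85.3 toolY 63.3 j7 -0.02 F [ 0.3 -0.4  0.5] grip 0.0
shift [-51.22 -40.67   5.38] turn [-0.000e+00  1.000e-01  1.299e+02]
```

```bash
python3 -m creep '[{"x":-4,"y":-3,"az":10,"hand":0},{"x":-8,"y":-6,"az":20,"hand":0},{"x":-12,"y":-9.5,"az":30,"hand":0},{"x":-16,"y":-12.7,"az":40,"hand":0},{"x":-20,"y":-16,"az":50,"hand":0},{"x":-24,"y":-19,"az":60,"hand":0},{"x":-28,"y":-22.2,"az":70,"hand":0},{"x":-32,"y":-25.4,"az":80,"hand":0},{"x":-36,"y":-28.6,"az":90,"hand":0},{"x":-40,"y":-31.8,"az":100,"hand":0},{"x":-44,"y":-35,"az":110,"hand":0},{"x":-48,"y":-38,"az":120,"z":2,"hand":0},{"x":-51.2,"y":-40.7,"az":129.9,"z":4,"hand":0},{"x":-51.2,"y":-40.7,"az":129.9,"z":5.4,"hand":0},{"x":-51.2,"y":-40.7,"az":129.9,"z":5.4,"hand":0},{"x":-51.2,"y":-40.7,"az":129.9,"z":5.4,"hand":0}]' 40; python3 go.py 566.6 -13.1 155 -66.6
```

```text
t 0.1 pos [291.7 580.4 303.1] w 85.3 toolY 63.3 j7 -0.02 F [ 0.3 -0.4  0.5] grip 0.0
shift [-51.22 -40.65  14.88] turn [-0.000e+00  1.000e-01  1.299e+02]invalid input
```

The whole call was refused without saying why, so I'll test the row format with a tiny move.

```bash
python3 -m creep '[{"x":-1.0,"y":-0.8,"z":0.0,"ax":0.0,"ay":0.0,"az":3.0,"hand":0.02}]'; python3 -m creep '[{"x":-1,"y":-0.8,"az":3}]' 40; python3 go.py 566.6 -13.1 250 -66.6
```

```text
time_s: 0.22
position: [296.5, 569.2, 303.3]
ee_rot: [-0.0, 0.257, 0.966, -0.0]
contact_force: [0.8, -0.6, -0.5]
width: 83.8
finger_force: 0.0
t 0.225 pos [296.5 569.2 303.3] w 83.8 toolY 60.3 j7 -0.05 F [ 0.8 -0.6 -0.5] grip 0.0
shift [-52.35 -37.15   5.32] turn [-1.000e-01  0.000e+00  1.269e+02]invalid input
```

```bash
python3 -m creep '[{"x":-4,"y":-3,"z":0,"ax":0,"ay":0,"az":10,"hand":0},{"x":-8,"y":-6,"z":0,"ax":0,"ay":0,"az":20,"hand":0},{"x":-12,"y":-8.5,"z":0,"ax":0,"ay":0,"az":30,"hand":0},{"x":-16,"y":-11.4,"z":0,"ax":0,"ay":0,"az":40,"hand":0},{"x":-20,"y":-14.2,"z":0,"ax":0,"ay":0,"az":50,"hand":0},{"x":-24,"y":-17,"z":0,"ax":0,"ay":0,"az":60,"hand":0},{"x":-28,"y":-20,"z":0,"ax":0,"ay":0,"az":70,"hand":0},{"x":-32,"y":-22.7,"z":0,"ax":0,"ay":0,"az":80,"hand":0},{"x":-36,"y":-25.5,"z":0,"ax":0,"ay":0,"az":90,"hand":0},{"x":-40,"y":-28.4,"z":0,"ax":0,"ay":0,"az":100,"hand":0},{"x":-44,"y":-31.2,"z":0,"ax":0,"ay":0,"az":110,"hand":0},{"x":-48,"y":-34,"z":2,"ax":0,"ay":0,"az":120,"hand":0},{"x":-52.3,"y":-37.1,"z":4,"ax":0,"ay":0,"az":126.9,"hand":0},{"x":-52.3,"y":-37.1,"z":5.3,"ax":0,"ay":0,"az":126.9,"hand":0},{"x":-52.3,"y":-37.1,"z":5.3,"ax":0,"ay":0,"az":126.9,"hand":0}]' 40; python3 go.py 566.6 -13.1 155 -66.6
```

```text
time_s: 2.1
position: [566.6, -12.3, 249.9]
ee_rot: [-0.001, 0.979, 0.202, -0.001]
contact_force: [0.5, -0.0, 0.5]
width: 85.3
finger_force: 0.0
t 2.1 pos [566.6 -12.3 249.9] w 85.3 toolY -66.7 j7 -0.71 F [ 0.5 -0.   0.5] grip 0.0
shift [-0.01  0.09  9.49] turn [-0.1  0.1 -0.1]
```

All seven keys are required in every row. Next I descend and grip the tub.

```bash
python3 -m creep '[{"x":0,"y":0.1,"z":4,"ax":0,"ay":0,"az":0,"hand":0},{"x":0,"y":0.1,"z":7,"ax":0,"ay":0,"az":0,"hand":0},{"x":0,"y":0.1,"z":9.5,"ax":0,"ay":0,"az":0,"hand":0},{"x":0,"y":0.1,"z":9.5,"ax":0,"ay":0,"az":0,"hand":0},{"x":0,"y":0.1,"z":9.5,"ax":0,"ay":0,"az":0,"hand":1},{"x":0,"y":0.1,"z":9.5,"ax":0,"ay":0,"az":0,"hand":1},{"x":0,"y":0.1,"z":9.5,"ax":0,"ay":0,"az":0,"hand":1},{"x":0,"y":0.1,"z":9.5,"ax":0,"ay":0,"az":0,"hand":1},{"x":0,"y":0.1,"z":9.5,"ax":0,"ay":0,"az":0,"hand":1},{"x":0,"y":0.1,"z":9.5,"ax":0,"ay":0,"az":0,"hand":1}]' 40; python3 go.py 530 -318 220 -79
```

```text
time_s: 3.35
position: [569.0, -12.9, 157.5]
ee_rot: [-0.0, 0.979, 0.203, 0.001]
contact_force: [-0.6, 0.4, 6.5]
width: 51.3
finger_force: 41.4
t 3.35 pos [569.  -12.9 157.5] w 51.3 toolY -66.6 j7 -0.62 F [-0.6  0.4  6.5] grip 41.4
shift [-15.7   26.44  -6.28] turn [ 0.  -0.1 12.4]
```

```bash
python3 -m creep '[{"x":0,"y":0,"z":-3,"ax":0,"ay":0,"az":0,"hand":1},{"x":0,"y":0,"z":-6.3,"ax":0,"ay":0,"az":0,"hand":1},{"x":-2.5,"y":4,"z":-6.3,"ax":0,"ay":0,"az":2,"hand":1},{"x":-5,"y":8,"z":-6.3,"ax":0,"ay":0,"az":4,"hand":1},{"x":-7.5,"y":12.5,"z":-6.3,"ax":0,"ay":0,"az":6,"hand":1},{"x":-10,"y":17,"z":-6.3,"ax":0,"ay":0,"az":8,"hand":1},{"x":-12.5,"y":21,"z":-6.3,"ax":0,"ay":0,"az":10,"hand":1},{"x":-14.5,"y":24.5,"z":-6.3,"ax":0,"ay":0,"az":12.4,"hand":1},{"x":-15.7,"y":26.4,"z":-6.3,"ax":0,"ay":0,"az":12.4,"hand":1},{"x":-15.7,"y":26.4,"z":-6.3,"ax":0,"ay":0,"az":12.4,"hand":1},{"x":-15.7,"y":26.4,"z":-6.3,"ax":0,"ay":0,"az":12.4,"hand":1}]' 40; python3 go.py 530 -318 94 -79
python3 - <<'E'
from h import *
a=cv2.cvtColor(r.camera("side"),cv2.COLOR_RGB2BGR)[200:400,200:420]
cv2.imwrite("pics/held.png",cv2.resize(a,None,fx=2.5,fy=2.5))
E
```

```text
time_s: 4.72
position: [529.4, -316.1, 218.7]
ee_rot: [-0.001, 0.995, 0.097, 0.0]
contact_force: [0.6, 0.1, -2.4]
width: 51.4
finger_force: 42.9
t 4.725 pos [ 529.4 -316.1  218.7] w 51.4 toolY -78.9 j7 -0.4 F [ 0.6  0.1 -2.4] grip 42.9
shift [ 0.02  0.22 12.47] turn [-0.1 -0.   0.1]
```

View pics/held.png

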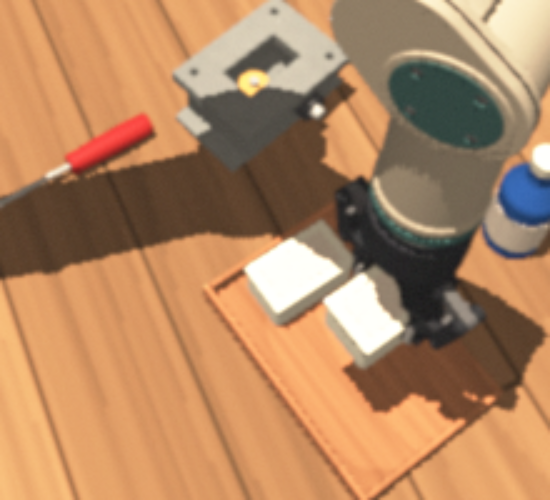

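The tub (crop 370,315) is held level above the empty part, beside the spare tub at (300,270). I'll lower it, release and lift.

```bash
python3 -m creep '[{"x":0,"y":0.2,"z":4,"ax":0,"ay":0,"az":0,"hand":1},{"x":0,"y":0.2,"z":8,"ax":0,"ay":0,"az":0,"hand":1},{"x":0,"y":0.2,"z":10.5,"ax":0,"ay":0,"az":0,"hand":1},{"x":0,"y":0.2,"z":11.6,"ax":0,"ay":0,"az":0,"hand":1},{"x":0,"y":0.2,"z":12.1,"ax":0,"ay":0,"az":0,"hand":1},{"x":0,"y":0.2,"z":12.4,"ax":0,"ay":0,"az":0,"hand":1},{"x":0,"y":0.2,"z":12.6,"ax":0,"ay":0,"az":0,"hand":1},{"x":0,"y":0.2,"z":12.6,"ax":0,"ay":0,"az":0,"hand":1}]' 40; python3 go.py 530 -318 94 -79
```

```text
time_s: 5.78
position: [529.9, -319.9, 93.6]
ee_rot: [0.0, 0.995, 0.096, 0.001]
contact_force: [-0.2, 0.0, 0.5]
width: 51.3
finger_force: 43.0
t 5.775 pos [ 529.9 -319.9   93.6] w 51.3 toolY -79.0 j7 -0.3 F [-0.2  0.   0.5] grip 43.0
shift [ 0.05 -0.19 -0.04] turn [ 0.  -0.1  0. ]
```

The force went from -2.4 to about 0, so the tub is standing on the floor. Releasing now.

```bash
python3 -m creep '[{"x":0,"y":0,"z":0,"ax":0,"ay":0,"az":0,"hand":0.1},{"x":0,"y":0,"z":0,"ax":0,"ay":0,"az":0,"hand":0.1},{"x":0,"y":0,"z":0,"ax":0,"ay":0,"az":0,"hand":0.1},{"x":0,"y":0,"z":-1,"ax":0,"ay":0,"az":0,"hand":0.1},{"x":0,"y":0,"z":-4,"ax":0,"ay":0,"az":0,"hand":0.1},{"x":0,"y":0,"z":-9,"ax":0,"ay":0,"az":0,"hand":0.1},{"x":0,"y":0,"z":-15,"ax":0,"ay":0,"az":0,"hand":0.1},{"x":0,"y":0,"z":-15,"ax":0,"ay":0,"az":0,"hand":0.1}]' 40; python3 go.py 495.7 323.9 240 -85
```

```text
time_s: 6.78
position: [531.2, -322.0, 248.6]
ee_rot: [0.003, 0.995, 0.096, 0.004]
contact_force: [0.0, -1.1, -1.4]
width: 76.9
finger_force: 0.0
t 6.775 pos [ 531.2 -322.   248.6] w 76.9 toolY -79.0 j7 -0.41 F [ 0.  -1.1 -1.4] grip 0.0
shift [  8.83 -64.08   0.46] turn [ 0.4 -0.4  6. ]
```

```bash
python3 -m creep '[{"x":0,"y":-3,"z":0,"ax":0,"ay":0,"az":1,"hand":0.1},{"x":1,"y":-8,"z":0,"ax":0,"ay":0,"az":2,"hand":0.1},{"x":2,"y":-13,"z":0,"ax":0,"ay":0,"az":3,"hand":0.1},{"x":3,"y":-18,"z":0,"ax":0,"ay":0,"az":4,"hand":0.2},{"x":4,"y":-23,"z":0,"ax":0,"ay":0,"az":5,"hand":0.2},{"x":5,"y":-28,"z":0,"ax":0,"ay":0,"az":6,"hand":0.2},{"x":5.5,"y":-33,"z":0,"ax":0,"ay":0,"az":6,"hand":0.2},{"x":6,"y":-38,"z":0,"ax":0,"ay":0,"az":6,"hand":0.3},{"x":6.5,"y":-43,"z":0,"ax":0,"ay":0,"az":6,"hand":0.3},{"x":7,"y":-48,"z":0,"ax":0,"ay":0,"az":6,"hand":0.3},{"x":7.5,"y":-53,"z":0,"ax":0,"ay":0,"az":6,"hand":0.3},{"x":8,"y":-58,"z":0,"ax":0,"ay":0,"az":6,"hand":0.3},{"x":8.5,"y":-62,"z":0,"ax":0,"ay":0,"az":6,"hand":0.3},{"x":8.8,"y":-64.1,"z":1,"ax":0,"ay":0,"az":6,"hand":0.3},{"x":8.8,"y":-64.1,"z":1,"ax":0,"ay":0,"az":6,"hand":0.3},{"x":8.8,"y":-64.1,"z":1,"ax":0,"ay":0,"az":6,"hand":0.3}]' 60; python3 go.py 495.7 323.9 99 -85
python3 - <<'E'
from h import *
t=cv2.cvtColor(r.camera("top"),cv2.COLOR_RGB2BGR);hsv=cv2.cvtColor(t,cv2.COLOR_BGR2HSV)
s=cv2.cvtColor(r.camera("side"),cv2.COLOR_RGB2BGR)
o=np.zeros((560,760,3),np.uint8)
o[:300,:400]=cv2.resize(t[170:270,370:503],(400,300));o[:300,400:760]=cv2.resize(t[180:280,120:240],(360,300))
o[300:560,:325]=cv2.resize(s[270:400,260:422],(325,260));o[300:560,400:]=cv2.resize(s[100:230,170:350],(360,260))
cv2.imwrite("pics/after.png",o)
m=((hsv[...,1]<80)&(hsv[...,2]>180)).astype(np.uint8);q=np.zeros_like(m);q[180:280,380:480]=m[180:280,380:480]
n,l,st,c=cv2.connectedComponentsWithStats(q)
for i in range(1,n):
    if st[i,4]>200: print(c[i],rect("top",l==i,51))
E
```

```text
time_s: 8.78
position: [493.9, 323.7, 232.8]
ee_rot: [0.001, 0.999, 0.042, -0.0]
contact_force: [0.1, 0.4, -0.5]
width: 59.7
finger_force: 0.0
t 8.775 pos [493.9 323.7 232.8] w 59.7 toolY -85.2 j7 -1.52 F [ 0.1  0.4 -0.5] grip 0.0
shift [ 0.18 -0.02 13.38] turn [ 0.1  0.  -0.2]
[439.42273308 224.83780332] (array([ 526.4, -318.8]), array([52.4, 91.2]), 10.9)
[397.87247475 230.87121212] (array([ 508.3, -216.9]), array([52.6, 91.1]), 10.1)
```

View pics/after.png

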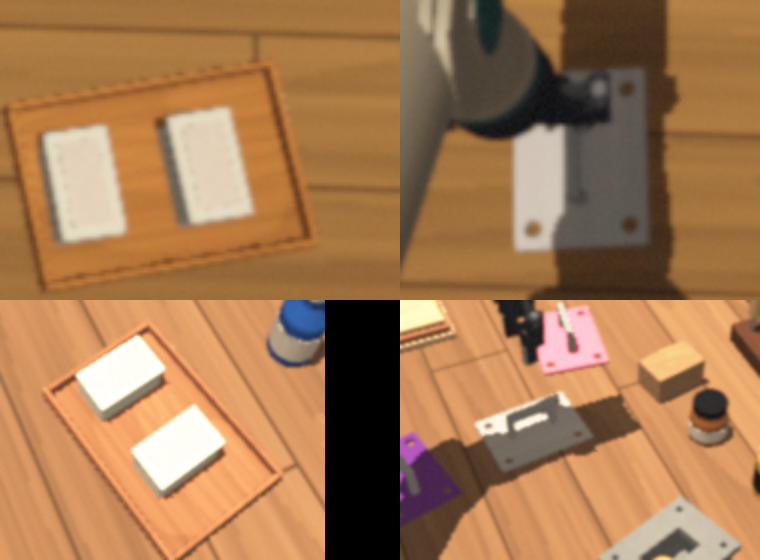

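The tub stands upright in the tray (crop 208,165), next to the undisturbed spare tub (85,185). The gripper is over the plate handle, so I descend and grip.

```bash
python3 -m creep '[{"x":0.2,"y":0,"z":4,"ax":0,"ay":0,"az":0,"hand":0.3},{"x":0.2,"y":0,"z":8,"ax":0,"ay":0,"az":0,"hand":0.3},{"x":0.2,"y":0,"z":11.5,"ax":0,"ay":0,"az":0,"hand":0.3},{"x":0.2,"y":0,"z":13.4,"ax":0,"ay":0,"az":0,"hand":0.3},{"x":0.2,"y":0,"z":13.4,"ax":0,"ay":0,"az":0,"hand":0.3},{"x":0.2,"y":0,"z":13.4,"ax":0,"ay":0,"az":0,"hand":0.3},{"x":0.2,"y":0,"z":13.4,"ax":0,"ay":0,"az":0,"hand":1},{"x":0.2,"y":0,"z":13.4,"ax":0,"ay":0,"az":0,"hand":1},{"x":0.2,"y":0,"z":13.4,"ax":0,"ay":0,"az":0,"hand":1},{"x":0.2,"y":0,"z":13.4,"ax":0,"ay":0,"az":0,"hand":1},{"x":0.2,"y":0,"z":13.4,"ax":0,"ay":0,"az":0,"hand":1},{"x":0.2,"y":0,"z":13.4,"ax":0,"ay":0,"az":0,"hand":1},{"x":0.2,"y":0,"z":13.4,"ax":0,"ay":0,"az":0,"hand":1},{"x":0.2,"y":0,"z":13.4,"ax":0,"ay":0,"az":0,"hand":1}]' 80; python3 go.py 567.3 -11.5 250 -71
```

```text
time_s: 10.62
position: [495.8, 326.2, 99.8]
ee_rot: [-0.0, 0.999, 0.044, 0.0]
contact_force: [-1.3, -1.3, 6.4]
width: 10.1
finger_force: 78.9
t 10.625 pos [495.8 326.2  99.8] w 10.1 toolY -85.0 j7 -1.38 F [-1.3 -1.3  6.4] grip 78.9
shift [  4.19  34.26 -15.03] turn [ -0.  -0. -14.]
```

```bash
python3 -m creep '[{"x":0,"y":0,"z":-1,"ax":0,"ay":0,"az":0,"hand":1},{"x":0,"y":0,"z":-3.5,"ax":0,"ay":0,"az":0,"hand":1},{"x":0,"y":0,"z":-7,"ax":0,"ay":0,"az":0,"hand":1},{"x":0,"y":0,"z":-11,"ax":0,"ay":0,"az":0,"hand":1},{"x":0,"y":0,"z":-15,"ax":0,"ay":0,"az":0,"hand":1},{"x":0.5,"y":3,"z":-15,"ax":0,"ay":0,"az":-1,"hand":1},{"x":1,"y":7,"z":-15,"ax":0,"ay":0,"az":-3,"hand":1},{"x":1.5,"y":11,"z":-15,"ax":0,"ay":0,"az":-5,"hand":1},{"x":2,"y":15,"z":-15,"ax":0,"ay":0,"az":-7,"hand":1},{"x":2.5,"y":19,"z":-15,"ax":0,"ay":0,"az":-9,"hand":1},{"x":3,"y":23,"z":-15,"ax":0,"ay":0,"az":-11,"hand":1},{"x":3.5,"y":27,"z":-15,"ax":0,"ay":0,"az":-13,"hand":1},{"x":4,"y":31,"z":-15,"ax":0,"ay":0,"az":-14,"hand":1},{"x":4.2,"y":33.5,"z":-15,"ax":0,"ay":0,"az":-14,"hand":1},{"x":4.2,"y":34.3,"z":-15,"ax":0,"ay":0,"az":-14,"hand":1},{"x":4.2,"y":34.3,"z":-15,"ax":0,"ay":0,"az":-14,"hand":1},{"x":4.2,"y":34.3,"z":-15,"ax":0,"ay":0,"az":-14,"hand":1}]' 80; python3 go.py 567.3 -11.5 200 -71
python3 - <<'E'
from h import *
t=cv2.cvtColor(r.camera("top"),cv2.COLOR_RGB2BGR);s=cv2.cvtColor(r.camera("side"),cv2.COLOR_RGB2BGR)
cv2.imwrite("pics/top_h.png",t);cv2.imwrite("pics/side_h.png",s)
o=np.zeros((400,800,3),np.uint8);o[:,:400]=cv2.resize(t[150:250,270:370],(400,400),interpolation=cv2.INTER_CUBIC);o[:,400:]=cv2.resize(s[150:283,235:368],(400,400),interpolation=cv2.INTER_CUBIC)
cv2.imwrite("pics/over.png",o)
E
```

```text
time_s: 12.75
position: [566.9, -9.7, 248.6]
ee_rot: [-0.001, 0.986, 0.166, -0.0]
contact_force: [-0.2, -0.6, -2.5]
width: 10.9
finger_force: 78.2
t 12.75 pos [566.9  -9.7 248.6] w 10.9 toolY -70.9 j7 -0.76 F [-0.2 -0.6 -2.5] grip 78.2
shift [-0.02  0.19  4.86] turn [-0.1  0.   0.1]
```

View pics/over.png

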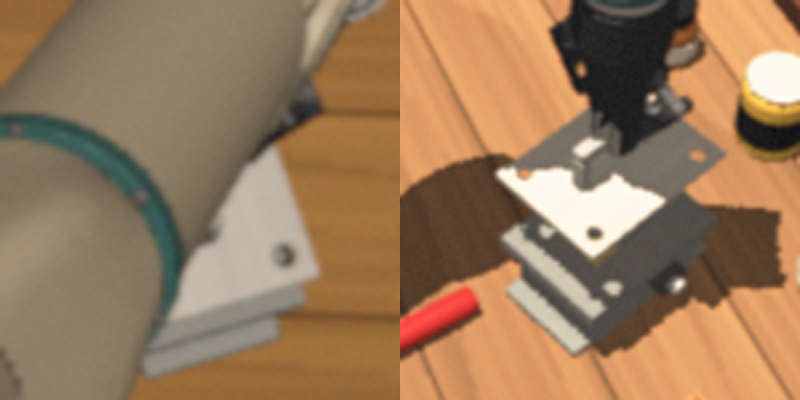

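The side view (right half) shows the plate held level over the housing, with holes at crop (525,174), (594,233) and (698,156). I'll measure plate and flange holes with this same camera so that calibration bias cancels.

Run:
```python
from h import *
s0=cv2.imread("pics/side0.png");s1=cv2.imread("pics/side_h.png")
def refine(im,uv,k=3):
    out=[];L=cv2.cvtColor(im,cv2.COLOR_BGR2LAB).astype(float)
    for u,v in uv:
        x0,y0=int(round(u))-k,int(round(v))-k;w=L[y0:y0+2*k+1,x0:x0+2*k+1]
        w=np.linalg.norm(w-np.median(w.reshape(-1,3),0),axis=2);w=np.clip(w-.35*w.max(),0,None)
        yy,xx=np.mgrid[y0:y0+2*k+1,x0:x0+2*k+1];out.append([(w*xx).sum()/w.sum(),(w*yy).sum()/w.sum()])
    return np.array(out)
ph=(np.array([(525,174),(594,233),(698,156)])-[400,0])/3.0075+[235,150]-.33
fh=np.array([(186,500),(238,548),(317,486)])-[0,288.];fh=fh/2.4+[200,140]-.3
F=None
for n,im,p,z in(("flange",s0,fh,69),("plate",s1,ph,153)):
    q=refine(im,p);w=ray("side",q,z)[:,:2]
    a,b,c=w;l=np.linalg.norm
    e=b-c;g=b-a
    print(n,"moved",np.abs(q-p).max().round(1),"sides",l(a-b).round(1),l(b-c).round(1),l(a-c).round(1),"dirs",np.degrees(np.arctan2(*(e[::-1]))).round(1),np.degrees(np.arctan2(*(g[::-1]))).round(1),"mid",((a+c)/2).round(1))
    print(w.round(1).tolist())
```

```text
flange moved 0.5 sides 79.7 116.3 141.2 dirs -161.1 -70.9 mid [567.4 -12.8]
[[499.4, 6.1], [525.4, -69.2], [635.4, -31.6]]
plate moved 0.5 sides 78.0 114.4 140.3 dirs -161.6 -69.9 mid [566. -11.]
[[498.3, 7.5], [525.1, -65.8], [633.7, -29.5]]
```

```bash
python3 -m creep '[{"x":0.05,"y":0.2,"z":1,"ax":0,"ay":0,"az":0,"hand":1},{"x":0.05,"y":0.2,"z":2.5,"ax":0,"ay":0,"az":0,"hand":1},{"x":0.05,"y":0.2,"z":4,"ax":0,"ay":0,"az":0,"hand":1},{"x":0.05,"y":0.2,"z":5,"ax":0,"ay":0,"az":0,"hand":1},{"x":0.05,"y":0.2,"z":5.6,"ax":0,"ay":0,"az":0,"hand":1},{"x":0.05,"y":0.2,"z":6.1,"ax":0,"ay":0,"az":0,"hand":1},{"x":0.05,"y":0.2,"z":6.1,"ax":0,"ay":0,"az":0,"hand":1},{"x":0.05,"y":0.2,"z":6.1,"ax":0,"ay":0,"az":0,"hand":1},{"x":0.05,"y":0.2,"z":6.1,"ax":0,"ay":0,"az":0,"hand":1}]' 80; python3 go.py 567.3 -11.5 185.5 -71
python3 - <<'E'
from h import *
t=cv2.cvtColor(r.camera("top"),cv2.COLOR_RGB2BGR);s=cv2.cvtColor(r.camera("side"),cv2.COLOR_RGB2BGR)
cv2.imwrite("pics/top_f.png",t);cv2.imwrite("pics/side_f.png",s)
o=np.zeros((400,800,3),np.uint8);o[:,:400]=cv2.resize(t[150:250,270:370],(400,400),interpolation=cv2.INTER_CUBIC);o[:,400:]=cv2.resize(s[160:293,235:368],(400,400),interpolation=cv2.INTER_CUBIC)
cv2.imwrite("pics/final.png",o)
E
```

```text
time_s: 13.98
position: [568.5, -13.3, 188.3]
ee_rot: [0.0, 0.986, 0.165, 0.0]
contact_force: [0.2, -0.5, -2.4]
width: 10.5
finger_force: 78.3
t 13.975 pos [568.5 -13.3 188.3] w 10.5 toolY -71.0 j7 -0.7 F [ 0.2 -0.5 -2.4] grip 78.3
shift [-0.05 -0.21  0.28] turn [ 0. -0.  0.]
```

View pics/final.png

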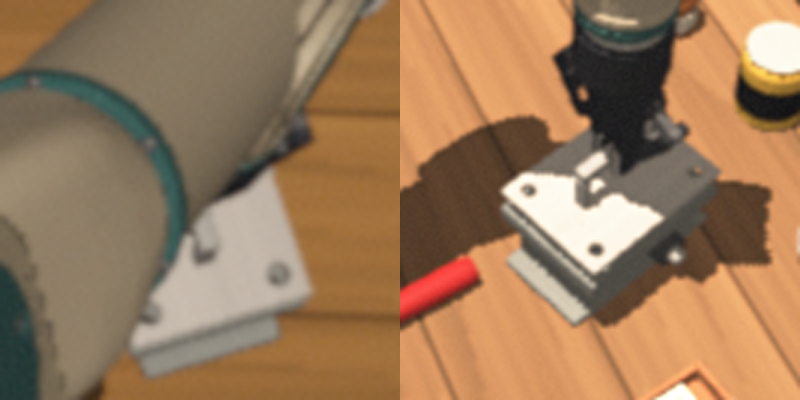

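Plate hovers level just over the flange; holes at side crop (529,189), (596,249), (697,171), and top crop (279,273). Measuring the offset in both cameras.

Run:
```python
from h import *
s=cv2.imread("pics/side_f.png");t=cv2.imread("pics/top_f.png")
def refine(im,uv,k=3):
    out=[];L=cv2.cvtColor(im,cv2.COLOR_BGR2LAB).astype(float)
    for u,v in uv:
        x0,y0=int(round(u))-k,int(round(v))-k;w=L[y0:y0+2*k+1,x0:x0+2*k+1]
        w=np.linalg.norm(w-np.median(w.reshape(-1,3),0),axis=2);w=np.clip(w-.35*w.max(),0,None)
        yy,xx=np.mgrid[y0:y0+2*k+1,x0:x0+2*k+1];out.append([(w*xx).sum()/w.sum(),(w*yy).sum()/w.sum()])
    return np.array(out)
p=(np.array([(529,189),(596,249),(697,171)])-[400,0])/3.0075+[235,160]-.33
q=refine(s,p);w=ray("side",q,93)[:,:2];l=np.linalg.norm
F=np.array([[499.4,6.1],[525.4,-69.2],[635.4,-31.6]])
print("side",w.round(1).tolist(),"err(raw,refined)",(ray("side",p,93)[:,:2]-F).round(1).tolist(),(w-F).round(1).tolist(),l(w[0]-w[1]).round(1),l(w[1]-w[2]).round(1),l(w[0]-w[2]).round(1))
p=np.array([(279,273)])/4+[270,150]-.37
a=np.radians(19.02);T=np.array([567.3,-11.5])+np.array([[np.cos(a),-np.sin(a)],[np.sin(a),np.cos(a)]])@[-58,-40]
print("top near-right err",(ray("top",p,93)[0,:2]-T).round(1),(ray("top",refine(t,p),93)[0,:2]-T).round(1))
```

```text
side [[501.0, 5.4], [526.4, -69.9], [634.6, -33.5]] err(raw,refined) [[1.7, 0.5], [1.6, -0.7], [2.9, -1.6]] [[1.6, -0.7], [1.0, -0.7], [-0.8, -1.9]] 79.5 114.2 139.2
top near-right err [ 1.7 -1.2] [0.7 0.8]
```

The remaining error is about (+1, -1) mm. I'll nudge by that, come down 3 mm and settle.

```bash
python3 -m creep '[{"x":-0.05,"y":-0.1,"z":0.15,"ax":0,"ay":0,"az":0,"hand":1},{"x":-0.05,"y":-0.15,"z":0.25,"ax":0,"ay":0,"az":0,"hand":1},{"x":-0.05,"y":-0.15,"z":0.25,"ax":0,"ay":0,"az":0,"hand":1},{"x":-0.05,"y":-0.15,"z":0.25,"ax":0,"ay":0,"az":0,"hand":1},{"x":-0.05,"y":-0.15,"z":0.25,"ax":0,"ay":0,"az":0,"hand":1},{"x":-0.05,"y":-0.15,"z":0.25,"ax":0,"ay":0,"az":0,"hand":1}]' 80; python3 go.py 567.3 -11.5 185.5 -71
```

```text
time_s: 14.82
position: [567.4, -12.1, 185.4]
ee_rot: [0.0, 0.986, 0.165, -0.0]
contact_force: [0.5, 0.9, -3.0]
width: 10.3
finger_force: 78.3
t 14.825 pos [567.4 -12.1 185.4] w 10.3 toolY -71.0 j7 -0.7 F [ 0.5  0.9 -3. ] grip 78.3
shift [ 0.01 -0.06 -0.01] turn [0. 0. 0.]
```

```bash
python3 -c "
from rig import r
print(r.close_job())"
```

```text
the job is handed in; nothing more can be done
None
```

I handed the job in, with no pass or fail reported back: the tub stands upright and released in the tray, and the plate is held level about 15 mm above the flange, its holes lined up to within about 2 mm by measurement.

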